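# Turn the peel-test bed end for end and lock it in the comb stop

### The arm

A 7-joint arm with a two-finger parallel gripper is mounted at the origin on the work surface. World frame = base frame: x ahead of the robot, y to its left, z up, the work surface at z = 0. Lengths are in mm, angles in rad, forces in N, time in s.
With the tool pointing down it reaches from about 425 to 1025 mm from the base axis. Payload 9.4 kg.
Tool frame: the origin (TCP) lies on the centre line of the jaws, within the pads' length; the fingertips stand 25 mm ahead of it and the grasp point (between the pads) lies 6 mm ahead of it; z points along the fingers, y is the line along which they close (so a half turn about z gives the same grasp; the last joint's range is limited). The gripper opens to 93 mm and grips with 3 to 60 N. Pads are 15 mm wide; open, the fingers measure 128 mm over their backs; the gripper's body (75 mm by 188 mm) begins 65 mm behind the grasp point.
Start: joints at [-1.384, 0.599, -0.003, 1.599, 0.002, 0.943, -0.08], TCP at [189.048, 699.918, 243.618] pointing down, gripper open.
Joint ranges: [-2.57, 2.57], [-0.35, 1.97], [-1.29, 1.29], [0.11, 2.56], [-1.05, 4.19], [0.11, 1.86], [-2.63, 2.63]. Speed limits (rad/s): [2.22, 2.22, 3.01, 3.01, 3.14, 3.14, 3.14].

### API

Orientations are given as a unit quaternion [x, y, z, w].
In Python, from workcell import read_state, camera, camera_params, finish_job gives the robot as it stands. The module is installed in compiled form; this text tells all that it offers.
- The arm moves only by the tool send_rows, never from a script. Its argument "plan" is a list of rows, each a list of 7 numbers: the shift along the tool's x, y, z in cm, then the turn, a rotation vector about the tool's x, y, z in units of 6 degrees (1.0 is 6 degrees), then the finger opening in cm, from 0 to 9.3. A call has 1 to 12 rows; each row is the pose to reach, as a shift and turn from the pose commanded when the call began, along the tool's axes at that moment; what a row does not reach only later rows make up. A row lasts 1/12 s, in which the tool goes at most 41.7 mm and 7.16 degrees, less where a joint would pass 70% of its speed; a pose out of reach is approached as far as the arm can. A call with a gripper value outside its range is refused whole. The fingers move at their own pace and stop on an object; "force" is the grip in N (left out, the last holds). Time passes only in rows, so rows that repeat a pose let the fingers close. It gives the time, the measured TCP pose, the force, the opening and the grip force at its end, in the units of the state.
- read_state(): the state, without advancing time (a new reading comes with each control period).
- camera(name): name is "scene" or "top" or "wrist"; returns (picture, depth): 384x512x3 uint8, red, green, blue; 384x512 float32, mm along the optical axis (not along the pixel's ray), 0 where there is no reading.
- camera_params(name): a dict with "fx", "fy", "cx", "cy" (pixels), "k1" (the pictures are not rectified: a ray, as slopes to the right and down, at radius r is drawn at 1 + k1 r^2 times it, then the intrinsics apply), "rvec" (rotation vector, rad) and "tvec" (3), from world to camera coordinates, as OpenCV has them. Camera axes: x right, y down, z forward; pixel columns grow to the right and rows downward; lengths in mm; the calibration is good to about 2 mm. A picture is of the moment at which its call begins: read the wrist's pose just before it. camera_params takes no time and is no camera call; for the wrist camera it gives the pose at the moment of the call.
- finish_job(): hands the job in; it is judged then, once.
The state is a dict: "time": time; "joint_pos": joint angles; "dq": joint speeds; "effort": joint torques, N m; "tcp_pos": TCP position; "tcp_rot": TCP orientation; "contact_force": force on the tool from outside, world axes, zero at the start; "ft_torque": the same for the moment, N m; "gripper_width": opening from 0.0 (shut) to 1.0 (fully open); "grasp_force": force on a finger pad.
Only numpy, scipy, OpenCV 4.12 (cv2) and the standard library are available. Lean on these libraries where they do the work, as an engineer would, in place of code of your own. Each camera call takes 0.05 s, during which the arm holds its last target. There are 200 camera calls.

### The job

Turn the long peel-test bed end for end on its swivel base and then slide it fully home so that its fins lock between the fins of the comb stop. The bed swivels and also slides lengthwise, and is too wide to grip, so push it; on the way round it must not hit the adapter, the wedge grip or the yoke standing beside it. Do not shift the comb stop or any of the things around it.

Things in the scene. Friction and masses are not known exactly. Their poses are not given: they have to be found in the camera images.
- base: Fixed steel swivel base under the bed: flange 124 mm across, 12 mm high, neck 72 mm across up to 36 mm. Origin: centre of its underside, on the vertical swivel axis. Its +x axis points at the middle of the comb stop. A flat swivel head, 80 x 70 mm (z 36-50 mm, hidden), turns on it and carries the bed.
- head (a joint): Swivel angle of the bed (rad, counter-clockwise from above). 0 (and again 6.283) when the bed's comb nose points along the base's +x at the comb stop, 3.142 when it points straight away. Runs from -0.6 to 6.9: either way round is possible. Friction of 0.2 N m holds it where it is left.
- bed: Aluminium plate 260 x 96 mm, z 50 to 66 mm. Origin: mid-length, mid-width, underside; +x to the comb nose. 96 wide from x -130 (plain tail) to 100; then four 8 mm fins to x 130 at y -30, -10, 10, 30, 68 wide overall, tips rounded. Slides lengthwise in the head: origin up to 65 mm either way from the swivel axis along bed x, always in line with it; 3 N friction holds it.
- block (a point): Middle of the top of the raised specimen block in the middle of the bed, one piece with it: 100 mm long (bed x -50 to 50), 96 mm wide like the bed, its top 80 mm above the table (14 mm above the plate), with a black rubber strip on top. Its two upright end faces, across the bed, are good to push against to slide the bed lengthwise.
- nose (a point): Point midway between the tips of the bed's fins (bed x = +130 mm, y = 0, half the bed's thickness up).
- tail (a point): Middle of the bed's plain tail face (bed x = -130 mm).
- comb_stop: Loose steel stop, 5 kg. Origin: table level, under mid-width of its wall's front face; x points away from the base. Foot x 0 to 55, 90 wide, 30 high; wall x 0 to 22, 56 wide, 80 high (mm). Three 7 mm fins, round tips, x -30 to 0, at y -20, 0, 20, z 46 to 72. The bed's fins fit between and outside them, 2.5 mm clear each side; home when their tips meet the wall (nose at x 0, y 0 here).
- adapter: Tall round steel load-string adapter standing loose close beside the bed, 48 mm diameter, 100 mm high, 1.4 kg. Origin: centre of its underside. It is near on one side of the base or the other, close enough that only the short end of a bed slid off centre passes it.
- puck: Low round compression platen, 52 mm diameter, 18 mm high; the bed passes over it. Loose bystander; lower than the bed's underside. Origin: centre of its underside.
- wedge_grip: Loose steel wedge grip, a block 70 mm (x) by 50 mm (y), 95 mm high, 2.2 kg, farther out beside the bed. Origin: centre of its underside.
- yoke: Loose aluminium U-shaped clamp yoke, 80 mm (x) by 44 mm (y), 90 mm high, 1.6 kg, farther out on the other side. Origin: centre of its underside.
- wrench: Loose bystander; lower than the bed's underside. Wrench about 200 mm long, 10 to 15 mm high, lying along its x. Origin: about the middle of its underside.
- spanner: Dark hook spanner, about 180 mm long, 6 mm thick. Loose bystander; lower than the bed's underside. Origin: underside, middle of its shank.
- pendant: Blue and white hand pendant, 80 x 150 x 30 mm. Loose bystander; lower than the bed's underside. Origin: centre of its underside.
- plates: Two stacked steel test plates, 162 x 56 mm, 8 mm high. Loose bystander; lower than the bed's underside. Origin: underside, near the middle.
Not all that is in view belongs to the job. What is shaped like the comb_stop but pink or yellow is not meant.

How it is judged (in metres and radians):
At the end, for the whole second after the job is handed in: The bed's fins lie between the stop's fins, tips within 6 mm of its wall and 5 mm sideways, bed at rest and in line within 0.05 rad; comb stop, adapter, wedge grip and yoke within 10 mm of their starts, puck, wrench, spanner, pendant and plates within 20 mm (x of nose in the frame of comb_stop above -0.006 m and y of nose in the frame of comb_stop between -0.005 and 0.005 m and angle between the x axis of bed and the x axis of comb_stop, either way round below 0.05 rad and linear speed of bed below 0.01 m/s and angular speed of bed below 0.05 rad/s and distance of each of comb_stop, adapter, wedge_grip, yoke from where it was at the start of the episode below 0.01 m and distance of each of puck, wrench, spanner, pendant, plates from where it was at the start of the episode below 0.02 m); the robot touches nothing.
It fails at once if the bed hits the adapter, the wedge grip or the yoke (more than 2 N) (contact force between bed and adapter above 2 N or contact force between bed and wedge_grip above 2 N or contact force between bed and yoke above 2 N).
It fails at once if the comb stop, adapter, wedge grip or yoke is shifted by more than 10 mm (distance of any of comb_stop, adapter, wedge_grip, yoke from where it was at the start of the episode above 0.01 m).
It fails at once if another thing on the table is shifted by more than 20 mm (distance of any of puck, wrench, spanner, pendant, plates from where it was at the start of the episode above 0.02 m).
It also fails if it takes over 72 s, if anything falls off the work surface, if the arm or the gripper's body presses on something with over 40 N, if the wrist force passes 120 N, or if a joint passes its speed limit or range.

## Working session

There is one attempt and no reset: what is moved stays moved. The work goes in short steps, Python scripts to look and compute and a tool call to move; the robot and the scene stay as the last step left them, time stands still between calls to the robot, and variables do not carry over. Pictures are saved under pics/ and viewed, at most 12 in all, crops included, and the job is handed in when it is done.

Besides the shell and the picture viewer there is one more tool, called after ">>>" in YAML: its name, and indented under it one key for each argument. send_rows: Moves the arm, as the interface text tells. Its arguments: {"type":"object","properties":{"plan":{"type":"array","items":{"type":"array","items":{"type":"number"}}},"force":{"type":"number"}},"required":["plan"]}

```bash
mkdir -p pics
python3 - <<'E'
from workcell import *
import cv2,numpy as np
for n in("top","scene"):
    im,d=camera(n); cv2.imwrite(f"pics/{n}0.png",cv2.resize(im[:,:,::-1],(800,600)));np.savez(n+"0.npz",im=im,d=d,**camera_params(n))
    print(n,camera_params(n))
print(read_state())
E
```

```text
top {'fx': 361.0610287351864, 'fy': 361.0610287351864, 'cx': 255.5184235065254, 'cy': 194.7750554287021, 'k1': 0.02188551453034575, 'rvec': array([ 2.15779033, -2.16737891,  0.12806102]), 'tvec': array([  31.91495971,  591.67219258, 1024.69064157])}
scene {'fx': 365.0565633542973, 'fy': 365.0565633542973, 'cx': 254.0242370814861, 'cy': 192.79941283544989, 'k1': -0.08128815528474957, 'rvec': array([ 1.32676301,  1.93890136, -1.03992439]), 'tvec': array([ 187.0651827 , -224.78691931, 1597.17863147])}
{'time': 0.1, 'joint_pos': array([-1.38369397,  0.60004878, -0.00255203,  1.60003584,  0.00178612,
        0.94289933, -0.07983196]), 'dq': array([-1.55568014e-03, -1.71558988e-03,  1.90225150e-04, -1.87825932e-03,
       -1.20991239e-03, -5.99835148e-05,  3.07251311e-04]), 'effort': array([ 5.10742757e-03, -7.66555238e+01,  1.50188595e+00, -2.52934098e+01,
       -5.23429038e-02,  1.35391686e-02,  7.17222770e-05]), 'tcp_pos': array([188.94424643, 699.53602341, 242.84854578]), 'tcp_rot': array([ 1.31506371e-01,  9.91315082e-01, -6.93640294e-04, -3.46886329e-05]), 'contact_force': array([ 1.05817768, -0.31703178,  0.12592481]), 'ft_torque': array([0.02074893, 0.01403419, 0.00634823]), 'grasp_force': 0.0, 'gripper_width': 1.0012993260474732}
```

View pics/top0.png

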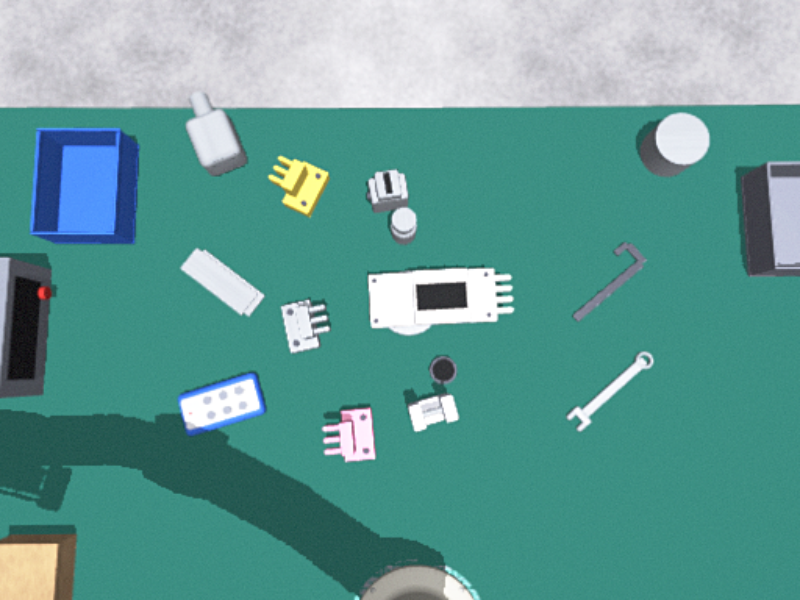

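View pics/scene0.png

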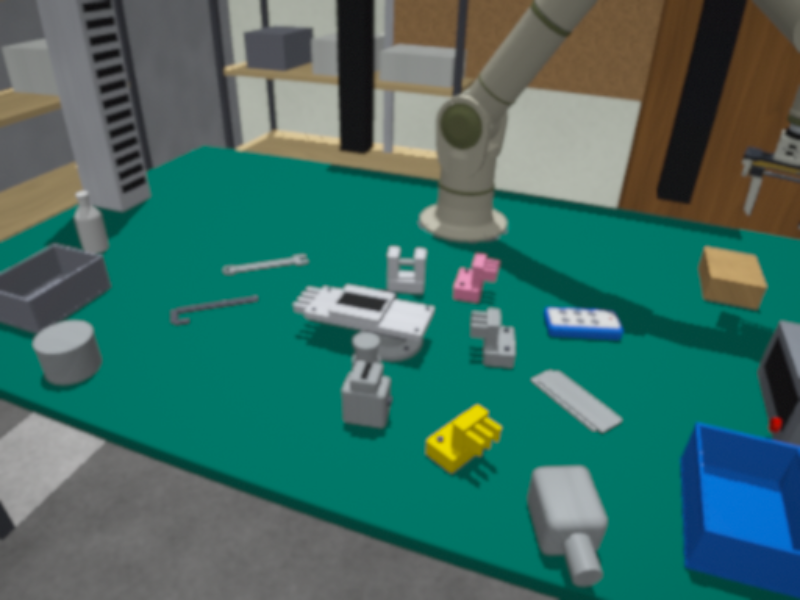

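Top view (800 px scale, up = +x, left = +y): the bed is at (440,297) with its nose to the right. The stop is at (303,325) on the left, the adapter at (403,222) with the wedge grip (388,187) on the far side. The puck (443,370) and yoke (433,412) are on the near side. I'll measure them now.

```bash
cat > h.py <<'E'
import numpy as np,cv2
from workcell import *
def snap(n):
    p=camera_params(n); im,d=camera(n); p.update(im=im,d=d); return p
def ray(p,uv):
    uv=np.asarray(uv,float).reshape(-1,2)
    q=np.c_[(uv[:,0]-p['cx'])/p['fx'],(uv[:,1]-p['cy'])/p['fy']]; x=q.copy()
    for _ in range(10): x=q/(1+p['k1']*(x**2).sum(1,keepdims=True))
    R=cv2.Rodrigues(np.asarray(p['rvec']))[0]
    return -R.T@np.asarray(p['tvec']), np.c_[x,np.ones(len(x))]@R
def onz(p,uv,z):
    c,r=ray(p,uv); return c+r*((z-c[2])/r[:,2])[:,None]
def cloud(p):
    h,w=p['d'].shape; v,u=np.mgrid[:h,:w]; c,r=ray(p,np.c_[u.ravel(),v.ravel()])
    return (c+r*np.asarray(p['d']).reshape(-1,1)).reshape(h,w,3)
E
python3 - <<'E'
from h import *
p=dict(np.load('top0.npz')); P=cloud(p); im=p['im']
z=P[:,:,2]; ok=p['d']>0
print(np.median(z[200:240,380:390]))
m=((z>4)&ok&(P[:,:,0]>350)&(abs(P[:,:,1])<500)).astype(np.uint8)
n,l,s,c=cv2.connectedComponentsWithStats(m)
for i in range(1,n):
    if s[i,4]>25:
        q=P[l==i]; t=q[q[:,2]>np.percentile(q[:,2],95)-8]
        r=cv2.minAreaRect(t[:,:2].astype(np.float32))
        print(s[i],'ztop %.0f'%np.percentile(q[:,2],95),'mean',t.mean(0).round(),'rect',np.round(r[0]),np.round(r[1]),round(r[2]))
E
```

```text
1.3067538765030804
[ 118   58   40   56 1300] ztop 73 mean [905. 379.  70.] rect [907. 379.] [97. 80.] 23
[410  72  29  41 835] ztop 73 mean [ 896. -477.   71.] rect [ 898. -474.] [101.  52.] 0
[172 100  40  39 852] ztop 82 mean [829. 227.  80.] rect [834. 237.] [50. 56.] 65
[234 107  33  50 918] ztop 102 mean [773.  37.  99.] rect [775.  38.] [123.  47.] 22
[365 153  50  53 405] ztop 11 mean [ 642. -385.    7.] rect [ 643. -367.] [ 60. 191.] 40
[116 158  53  44 942] ztop 12 mean [642. 372.   9.] rect [641. 369.] [168.  63.] 52
[ 234  170   95   45 3040] ztop 84 mean [602. -45.  82.] rect [603. -45.] [ 96. 100.] 3
[180 191  32  36 711] ztop 83 mean [558. 199.  81.] rect [560. 186.] [55. 51.] 12
[359 224  60  54 496] ztop 11 mean [ 429. -363.    8.] rect [ 435. -368.] [ 47. 209.] 41
[275 228  19  18 249] ztop 22 mean [471. -52.  18.] rect [471. -52.] [47. 50.] 44
[ 113  237   58   42 1520] ztop 33 mean [409. 362.  29.] rect [410. 361.] [ 79. 149.] 18
[260 251  33  25 516] ztop 94 mean [397. -28.  91.] rect [397. -28.] [44. 80.] 15
[206 260  35  22 462] ztop 82 mean [365. 128.  80.] rect [365. 138.] [30. 50.] 1
```

>>> send_rows:
  plan:
    - [-25, -24, -15, 0, 0, -2.5, 0]
    - [-25, -24, -15, 0, 0, -2.5, 0]
    - [-25, -24, -15, 0, 0, -2.5, 0]
    - [-25, -24, -15, 0, 0, -2.5, 0]
    - [-25, -24, -15, 0, 0, -2.5, 0]
    - [-25, -24, -15, 0, 0, -2.5, 0]
    - [-25, -24, -15, 0, 0, -2.5, 0]
    - [-25, -24, -15, 0, 0, -2.5, 0]
    - [-25, -24, -15, 0, 0, -2.5, 0]
    - [-25, -24, -15, 0, 0, -2.5, 0]
    - [-25, -24, -15, 0, 0, -2.5, 0]
    - [-25, -24, -15, 0, 0, -2.5, 0]

```text
time: 1.1
tcp_pos: [367.4, 403.3, 393.5]
tcp_rot: [0.001, 1.0, 0.0, -0.0]
contact_force: [-0.3, 1.4, 0.5]
gripper_width: 0.187
grasp_force: 0.0
```

>>> send_rows:
  plan:
    - [-15, -34, 0, 0, 0, 0, 0]
    - [-15, -34, 0, 0, 0, 0, 0]
    - [-15, -34, 0, 0, 0, 0, 0]
    - [-15, -34, 0, 0, 0, 0, 0]
    - [-15, -34, 0, 0, 0, 0, 0]
    - [-15, -34, 0, 0, 0, 0, 0]
    - [-15, -34, 0, 0, 0, 0, 0]
    - [-15, -34, 0, 0, 0, 0, 0]
    - [-15, -34, 0, 0, 0, 0, 0]
    - [-15, -34, 0, 0, 0, 0, 0]
    - [-15, -34, 0, 0, 0, 0, 0]

```text
time: 2.02
tcp_pos: [517.5, 62.6, 392.5]
tcp_rot: [0.002, 1.0, -0.0, -0.001]
contact_force: [0.5, 1.2, -0.2]
gripper_width: 0.008
grasp_force: 0.0
```

Run:
```python
from h import *
p=snap('wrist'); np.savez('w1.npz',**p); cv2.imwrite('pics/w1.png',p['im'][:,:,::-1])
c,r=ray(p,[[256,192]]); print(c,r,onz(p,[[0,0],[511,0],[511,383],[0,383]],66)); print(read_state()['tcp_pos'],p['d'][p['d']>0].min())
```

```text
[442.19271818  62.95553794 534.58507498] [[ 0.27361364  0.0084833  -0.9618542 ]] [[ 289.85577198 -298.08111124   66.        ]
 [ 291.72567306  430.76247065   66.        ]
 [ 990.93799462  599.0690553    66.        ]
 [ 988.68063147 -467.03669556   66.        ]]
[517.06085319  64.24645526 392.57028078] 56.21414
```

View pics/w1.png

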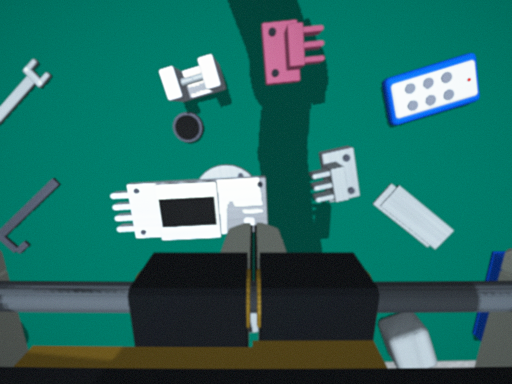

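Wrist view: the bed is at (190,208) with fins at the left (120,212). The flange arc shows at (228,172), the stop is at (338,175) with fins pointing left, and the puck is at (188,127) with the yoke at (193,78).

Run:
```python
from h import *
p=dict(np.load('w1.npz')); P=cloud(p); im=p['im'].astype(int); z=P[:,:,2]
gray=im.max(2)
big=cv2.resize(p['im'][130:250,90:390,::-1],(800,320),interpolation=cv2.INTER_CUBIC); cv2.imwrite('pics/w1c.png',big)
print('table z',np.median(z[250:300,60:120]), 'plate z',np.median(z[185:235,138:155]),'block',np.median(z[200:220,170:205]))
notg=(im[:,:,0]>70)  # not green
# flange z=12, points
m=notg&(z>5)&(z<25); sub=np.zeros_like(m); sub[150:185,190:255]=1
ys,xs=np.nonzero(m&sub); 
# outer (top) edge per column
E_=[]
for u in range(190,255):
    col=np.nonzero((m&sub)[:,u])[0]
    if len(col)>1: E_.append((u,col[0]-.5))
e=onz(p,E_,12)[:,:2]
A=np.c_[2*e,np.ones(len(e))]; s=np.linalg.lstsq(A,(e**2).sum(1),rcond=None)[0]
print('flange free',s[:2],np.sqrt(s[2]+s[:2]@s[:2]),len(e))
from scipy.optimize import least_squares
f=least_squares(lambda c:np.hypot(*(e-c).T)-62,[565,0],loss='soft_l1'); print('r62',f.x,np.abs(f.fun).mean())
# bed plate+block
for name,lo,hi,box in(('bed',40,95,(170,250,100,217)),('stopwall',74,95,(140,210,300,370)),('stoptopfins',40,74,(140,210,300,370)),('foot',20,40,(140,210,300,370)),('yoke',80,110,(40,110,150,235)),('puck',8,30,(108,148,165,210))):
    a,b,c,d=box; mm=np.zeros(z.shape,bool); mm[a:b,c:d]=1; mm&=(z>lo)&(z<hi)&notg
    q=P[mm]; r=cv2.minAreaRect(q[:,:2].astype(np.float32)); print(name,mm.sum(),q[:,:2].mean(0).round(1),np.round(r[0],1),np.round(r[1],1),round(r[2],2),np.median(q[:,2]).round(1))
# bed long edges
for u in(140,150,160,175,190,205): 
    col=np.nonzero(notg[:,u]&(z[:,u]>45))[0]; col=col[(col>165)&(col<255)]
    h=66 if u<160 else 80
    print(u,onz(p,[(u,col[0]-.5),(u,col[-1]+.5)],h)[:,:2].round(1).tolist())
```

```text
table z 1.572849603811278 plate z 66.99182084658244 block 81.76438542011826
flange free [599.59979501  13.12479114] 60.81286508300735 51
r62 [600.90061945  13.16115437] 0.4126103518814544
bed 4051 [601.5 -87.7] [607.1 -86.1] [ 97.  181.5] 3.01 68.9
stopwall 508 [557.9 198.8] [561.8 187.7] [57.  48.8] 11.07 80.9
stoptopfins 535 [559.7 179.1] [562.  185.8] [55.6 51.3] 12.62 69.3
foot 836 [541.9 219.9] [555.4 216. ] [90.  54.2] 13.26 31.0
yoke 1062 [398.6 -27.7] [398.3 -28.5] [44.6 80.4] 15.13 90.5
puck 217 [471.1 -50.9] [472.6 -52.4] [49.4 47.8] 89.35 15.1
140 [[557.0, -124.3], [657.5, -135.2]]
150 [[557.1, -107.8], [657.5, -117.7]]
160 [[552.0, -86.5], [649.3, -95.2]]
175 [[552.1, -62.4], [654.8, -70.2]]
190 [[550.5, -38.3], [653.0, -44.6]]
205 [[549.0, -14.3], [651.2, -19.1]]
```

View pics/w1c.png

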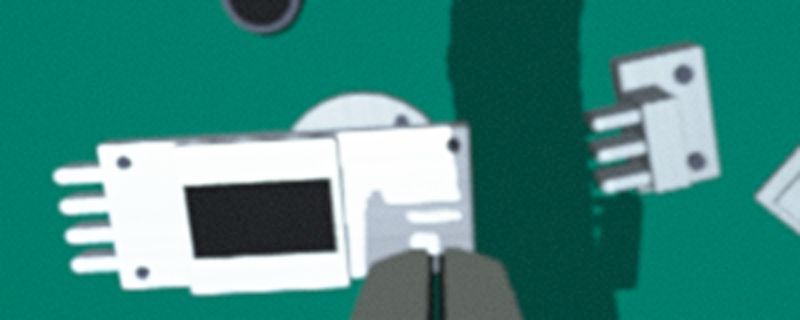

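Run:
```python
from h import *
p=dict(np.load('top0.npz')); P=cloud(p); z=P[:,:,2]
for nm,(a,b,c,d),lo in(('adapter',(128,160,240,275),92),('wedge',(100,131,230,268),88)):
    mm=np.zeros(z.shape,bool); mm[a:b,c:d]=1; mm&=z>lo
    n,l,s,cc=cv2.connectedComponentsWithStats(mm.astype(np.uint8))
    for i in range(1,n):
        if s[i,4]>30:
            q=P[l==i][:,:2]; print(nm,s[i],cv2.minEnclosingCircle(q.astype(np.float32)),cv2.minAreaRect(q.astype(np.float32)),q.mean(0),np.median(z[l==i]))
s=p['im'][55:290,200:350,::-1]; 
# per-camera cross check on block/strip
for f in('top0','w1'):
    p=dict(np.load(f+'.npz')); g=p['im'].max(2); P=cloud(p)
    mm=(g<45)&(P[:,:,2]>75)&(P[:,:,2]<90)&(abs(P[:,:,0]-600)<40)&(abs(P[:,:,1]+45)<60)
    ys,xs=np.nonzero(mm); r=cv2.minAreaRect(np.c_[onz(p,np.c_[xs,ys],80)[:,:2]].astype(np.float32)); print(f,'strip',len(xs),r)
# fin tips in w1 and stop in top
p=dict(np.load('top0.npz')); P=cloud(p); z=P[:,:,2]
for nm,lo,hi in(('foot',18,42),('wall',74,95)):
    mm=(z>lo)&(z<hi)&(abs(P[:,:,0]-555)<60)&(P[:,:,1]>140)&(P[:,:,1]<270); q=P[mm]; print(nm,cv2.minAreaRect(q[:,:2].astype(np.float32)))
mm=(z>78)&(z<110)&(abs(P[:,:,0]-397)<60)&(abs(P[:,:,1]+28)<60);print('yoke',cv2.minAreaRect(P[mm][:,:2].astype(np.float32)))
```

```text
adapter [251 133  15  16 192] ((738.8536987304688, 21.515060424804688), 22.240819931030273) ((738.3302612304688, 21.740238189697266), (39.34123992919922, 42.38056945800781), 89.79862976074219) [738.02010982  21.65790341] 101.18222149482739
wedge [240 108  17  20 268] ((806.3754272460938, 49.91983413696289), 30.614545822143555) ((807.0256958007812, 50.31451416015625), (50.573524475097656, 43.63066482543945), 9.023902893066406) [805.22569319  50.16816056] 95.58334445167867
top0 strip 35 ((602.0255126953125, -45.60222625732422), (39.770172119140625, 84.4441146850586), 2.9640989303588867)
w1 strip 1277 ((605.006591796875, -45.905094146728516), (43.726348876953125, 85.41026306152344), 3.1866748332977295)
foot ((553.9261474609375, 216.84454345703125), (90.02556610107422, 55.561588287353516), 12.69544792175293)
wall ((560.33203125, 186.398193359375), (55.48454666137695, 50.655723571777344), 11.777718544006348)
yoke ((397.2184753417969, -27.853702545166016), (43.95497131347656, 79.89228820800781), 15.074307441711426)
```

CW (the nose past the yoke, the tail past the adapter) works with a slide offset of about 40 mm, which leaves roughly 11 mm clear on each side. The offset is about 59 mm now, so I'll first slide the bed about 19 mm towards the tail.

>>> send_rows:
  plan:
    - [-9, -19.5, 20, 0, 0, 0, 0]
    - [-9, -19.5, 20, 0, 0, 0, 0]
    - [-9, -19.5, 20, 0, 0, 0, 0]
    - [-9, -19.5, 20, 0, 0, 0, 0]
    - [-9, -19.5, 20, 0, 0, 0, 0]
    - [-9, -19.5, 20, 0, 0, 0, 0]
    - [-9, -19.5, 20, 0, 0, 0, 0]
    - [-9, -19.5, 24, 0, 0, 0, 0]
    - [-9, -19.5, 27, 0, 0, 0, 0]
    - [-9, -19.5, 29.7, 0, 0, 0, 0]
    - [-9, -19.5, 29.7, 0, 0, 0, 0]
    - [-9, -19.5, 29.7, 0, 0, 0, 0]

```text
time: 3.07
tcp_pos: [606.6, -129.0, 94.6]
tcp_rot: [-0.001, 1.0, 0.001, -0.002]
contact_force: [-0.3, 0.2, -0.9]
gripper_width: 0.002
grasp_force: 0.0
```

>>> send_rows:
  plan:
    - [0, 0.2, 0, 0, 0, 0, 0]
    - [0, 0.4, 0, 0, 0, 0, 0]
    - [0, 0.6, 0, 0, 0, 0, 0]
    - [0, 0.8, 0, 0, 0, 0, 0]
    - [0, 1.0, 0, 0, 0, 0, 0]
    - [0, 1.2, 0, 0, 0, 0, 0]
    - [0, 1.4, 0, 0, 0, 0, 0]
    - [0, 1.6, 0, 0, 0, 0, 0]

```text
time: 3.73
tcp_pos: [606.9, -116.3, 96.8]
tcp_rot: [0.001, 1.0, -0.0, 0.0]
contact_force: [-0.4, 0.1, 0.3]
gripper_width: 0.003
grasp_force: 0.0
```

>>> send_rows:
  plan:
    - [0, 0.3, 0, 0, 0, 0, 0]
    - [0, 0.6, 0, 0, 0, 0, 0]
    - [0, 0.9, 0, 0, 0, 0, 0]
    - [0, 1.2, 0, 0, 0, 0, 0]
    - [0, 1.2, 0, 0, 0, 0, 0]

```text
time: 4.15
tcp_pos: [606.7, -104.2, 96.6]
tcp_rot: [0.001, 1.0, -0.0, -0.0]
contact_force: [-0.7, -1.2, 0.6]
gripper_width: 0.005
grasp_force: 0.9
```

```bash
cat >> h.py <<'E'
B=np.array([600.5,13.1])
def strip(save=None,thr=45):
    p=snap('wrist'); im=p['im']; P=cloud(p); g=im.max(2)
    if save: cv2.imwrite('pics/'+save,im[:,:,::-1])
    mm=(g<thr)&(P[:,:,2]>75)&(P[:,:,2]<88)&(np.hypot(P[:,:,0]-B[0],P[:,:,1]-B[1])<130)
    n,l,s,c=cv2.connectedComponentsWithStats(mm.astype(np.uint8))
    if n<2: print('no strip'); return
    i=1+np.argmax(s[1:,4]); ys,xs=np.nonzero(l==i)
    q=onz(p,np.c_[xs,ys],80)[:,:2].astype(np.float32); r=cv2.minAreaRect(q)
    print('strip',s[i,4],np.round(r[0],1),np.round(r[1],1),round(r[2],2)); 
    bx=cv2.boxPoints(r); e=[bx[1]-bx[0],bx[2]-bx[1]]; e=max(e,key=np.linalg.norm); 
    a=np.degrees(np.arctan2(e[1],e[0])); d=np.array(r[0])-B
    print('axis angle',round(a,1),'o',np.hypot(*d).round(1),'dir',np.degrees(np.arctan2(d[1],d[0])).round(1))
    print('tcp',read_state()['tcp_pos'].round(1),read_state()['contact_force'].round(1))
E
python3 -c "
from h import *
strip('w2.png')"
```

```text
strip 9936 [604.6 -40.1] [49.3 91.8] 2.81
axis angle -87.2 o 53.4 dir -85.6
tcp [ 606.7 -104.3   96.7] [-0.5 -0.7  1.2]
```

>>> send_rows:
  plan:
    - [0, 0.3, 0, 0, 0, 0, 0]
    - [0, 0.6, 0, 0, 0, 0, 0]
    - [0, 0.9, 0, 0, 0, 0, 0]
    - [0, 1.2, 0, 0, 0, 0, 0]
    - [0, 1.35, 0, 0, 0, 0, 0]
    - [0, 1.35, 0, 0, 0, 0, 0]

```text
time: 4.7
tcp_pos: [606.7, -90.2, 96.6]
tcp_rot: [0.001, 1.0, 0.0, -0.0]
contact_force: [-1.8, -0.7, 1.5]
gripper_width: -0.0
grasp_force: 1.0
```

```bash
python3 -c "
from h import *
strip('w3.png')"
```

```text
strip 10018 [604. -26.] [49.4 91.9] 2.97
axis angle -87.0 o 39.3 dir -84.8
tcp [606.9 -90.2  96.6] [-1.4 -0.5  1. ]
```

View pics/w3.png

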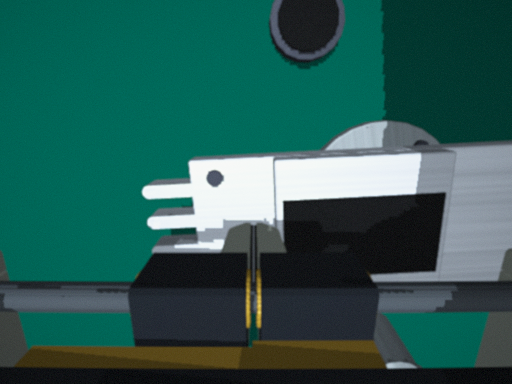

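>>> send_rows:
  plan:
    - [0, -0.5, 0, 0, 0, 0, 0]
    - [0, -0.5, -3, 0, 0, 0, 0]
    - [-3.5, 0.5, -3, 0, 0, 0, 0]
    - [-7, 2.2, -3, 0, 0, 0, 0]
    - [-7, 2.2, -3, 0, 0, 0, 0]
    - [-7, 2.2, 1.7, 0, 0, 0, 0]
    - [-7, 2.2, 1.7, 0, 0, 0, 0]
    - [-7, 2.2, 1.7, 0, 0, 0, 0]

```text
time: 5.42
tcp_pos: [675.0, -68.7, 77.1]
tcp_rot: [0.001, 1.0, 0.0, -0.003]
contact_force: [-0.2, -0.2, 0.7]
gripper_width: 0.005
grasp_force: 0.0
```

```bash
cat > sweep.py <<'E'
import sys
from h import *
def path(phis,r,side=1,hx=7.5,hy=14):
    out=[]
    for f in np.radians(phis):
        u=np.array([np.cos(f),np.sin(f)]); n=side*np.array([-u[1],u[0]])
        out.append(B+r*u+(48+hx*abs(n[0])+hy*abs(n[1]))*n)
    return np.array(out)
def show(pts):
    t=read_state()['tcp_pos']; print('tcp',t.round(1),read_state()['contact_force'].round(1))
    for k in range(0,len(pts),12):
        s=t[:2] if k==0 else pts[k-1]; d=(pts[k:k+12]-s)/10
        print([[round(-a,1),round(b,1)] for a,b in d])
if __name__=='__main__': show(path(np.arange(*map(float,sys.argv[1:4])),float(sys.argv[4])))
E
python3 sweep.py -87 -165 -3 85
```

```text
tcp [675.  -68.7  77.1] [-0.2 -0.2  0.7]
[[np.float64(1.4), np.float64(-0.0)], [np.float64(1.9), np.float64(-0.3)], [np.float64(2.3), np.float64(-0.6)], [np.float64(2.7), np.float64(-0.9)], [np.float64(3.1), np.float64(-1.1)], [np.float64(3.5), np.float64(-1.3)], [np.float64(4.0), np.float64(-1.6)], [np.float64(4.4), np.float64(-1.7)], [np.float64(4.9), np.float64(-1.9)], [np.float64(5.4), np.float64(-2.0)], [np.float64(5.9), np.float64(-2.2)], [np.float64(6.4), np.float64(-2.3)]]
[[np.float64(0.5), np.float64(-0.1)], [np.float64(1.0), np.float64(-0.1)], [np.float64(1.6), np.float64(-0.1)], [np.float64(2.1), np.float64(-0.1)], [np.float64(2.6), np.float64(-0.0)], [np.float64(3.1), np.float64(0.0)], [np.float64(3.7), np.float64(0.1)], [np.float64(4.2), np.float64(0.3)], [np.float64(4.7), np.float64(0.5)], [np.float64(5.2), np.float64(0.7)], [np.float64(5.7), np.float64(0.9)], [np.float64(6.2), np.float64(1.1)]]
[[np.float64(0.5), np.float64(0.3)], [np.float64(0.9), np.float64(0.6)]]
```

>>> send_rows:
  plan:
    - [1.4, 0, -0.2, 0, 0, 0, 0]
    - [1.9, -0.3, -0.2, 0, 0, 0, 0]
    - [2.3, -0.6, -0.2, 0, 0, 0, 0]
    - [2.7, -0.9, -0.2, 0, 0, 0, 0]
    - [3.1, -1.1, -0.2, 0, 0, 0, 0]
    - [3.5, -1.3, -0.2, 0, 0, 0, 0]
    - [4.0, -1.6, -0.2, 0, 0, 0, 0]
    - [4.4, -1.7, -0.2, 0, 0, 0, 0]
    - [4.9, -1.9, -0.2, 0, 0, 0, 0]
    - [5.4, -2.0, -0.2, 0, 0, 0, 0]
    - [5.9, -2.2, -0.2, 0, 0, 0, 0]
    - [6.4, -2.3, -0.2, 0, 0, 0, 0]

```text
time: 6.42
tcp_pos: [612.1, -92.2, 81.5]
tcp_rot: [0.001, 1.0, -0.0, -0.0]
contact_force: [2.3, 0.2, 0.1]
gripper_width: 0.005
grasp_force: 1.1
```

```bash
python3 -c "
from h import *
strip('w4.png')"; python3 sweep.py -121 -170 -3 85 | sed 's/np.float64//g'
```

```text
strip 16088 [581.6 -20.1] [91.6 49.4] 59.03
axis angle 59.0 o 38.2 dir -119.6
tcp [610.9 -92.5  81.4] [ 0.4 -0.4 -0.2]
tcp [610.9 -92.5  81.4] [ 0.4 -0.4 -0.2]
[[(0.1), (0.1)], [(0.7), (0.0)], [(1.2), (0.0)], [(1.7), (0.0)], [(2.2), (0.0)], [(2.8), (0.1)], [(3.3), (0.2)], [(3.8), (0.3)], [(4.3), (0.5)], [(4.9), (0.6)], [(5.4), (0.8)], [(5.9), (1.1)]]
[[(0.5), (0.3)], [(1.0), (0.6)], [(1.4), (0.9)], [(1.9), (1.3)], [(2.3), (1.6)]]
```

View pics/w4.png

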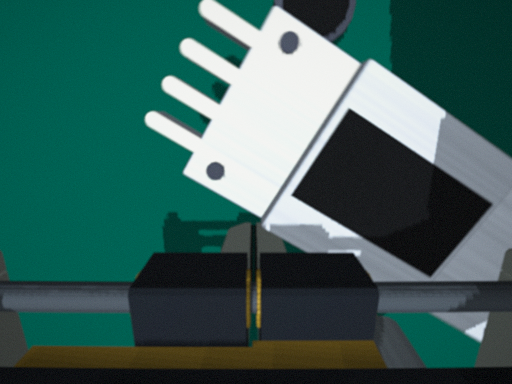

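The model fits: the bed is at -121° with an offset of about 38 mm. Next is the pass by the yoke and adapter.

>>> send_rows:
  plan:
    - [0.2, 0.1, 0, 0, 0, 0, 0]
    - [0.7, 0, 0, 0, 0, 0, 0]
    - [1.2, 0, 0, 0, 0, 0, 0]
    - [1.7, 0, 0, 0, 0, 0, 0]
    - [2.2, 0, 0, 0, 0, 0, 0]
    - [2.8, 0.1, 0, 0, 0, 0, 0]
    - [3.3, 0.2, 0, 0, 0, 0, 0]
    - [3.8, 0.3, 0, 0, 0, 0, 0]
    - [4.3, 0.5, 0, 0, 0, 0, 0]
    - [4.8, 0.6, 0, 0, 0, 0, 0]

```text
time: 7.3
tcp_pos: [564.3, -85.6, 81.7]
tcp_rot: [0.001, 1.0, 0.0, -0.0]
contact_force: [3.4, -1.2, 0.1]
gripper_width: 0.004
grasp_force: 1.0
```

```bash
python3 -c "
from h import *
strip('w5.png')"; python3 sweep.py -151 -222 -3 82 | sed 's/np.float64//g'
```

```text
strip 9050 [561.7 -10.7] [74.6 49.5] 30.35
axis angle 30.4 o 45.5 dir -148.5
tcp [563.1 -85.4  81.6] [ 0.8 -0.7  0.3]
tcp [563.1 -85.4  81.6] [ 0.8 -0.7  0.3]
[[(0.3), (0.3)], [(0.8), (0.5)], [(1.3), (0.8)], [(1.8), (1.1)], [(2.2), (1.4)], [(2.7), (1.7)], [(3.1), (2.1)], [(3.5), (2.5)], [(3.9), (2.9)], [(4.2), (3.3)], [(4.6), (3.8)], [(4.9), (4.2)]]
[[(0.3), (0.4)], [(0.6), (0.9)], [(0.8), (1.3)], [(1.0), (1.8)], [(1.2), (2.3)], [(1.4), (2.8)], [(1.5), (3.3)], [(1.6), (3.9)], [(1.7), (4.4)], [(1.7), (5.0)], [(1.8), (5.5)], [(1.8), (6.1)]]
```

>>> send_rows:
  plan:
    - [0.4, 0.3, 0, 0, 0, 0, 0]
    - [0.8, 0.5, 0, 0, 0, 0, 0]
    - [1.3, 0.8, 0, 0, 0, 0, 0]
    - [1.8, 1.1, 0, 0, 0, 0, 0]
    - [2.2, 1.4, 0, 0, 0, 0, 0]
    - [2.7, 1.7, 0, 0, 0, 0, 0]
    - [3.1, 2.1, 0, 0, 0, 0, 0]
    - [3.5, 2.5, 0, 0, 0, 0, 0]
    - [3.9, 2.9, 0, 0, 0, 0, 0]
    - [4.2, 3.3, 0, 0, 0, 0, 0]
    - [4.6, 3.8, 0, 0, 0, 0, 0]
    - [4.9, 4.2, 0, 0, 0, 0, 0]

```text
time: 8.35
tcp_pos: [515.4, -43.3, 81.6]
tcp_rot: [0.001, 1.0, -0.0, -0.0]
contact_force: [2.0, -2.0, 0.2]
gripper_width: 0.006
grasp_force: 1.1
```

>>> send_rows:
  plan:
    - [0.3, 0.4, 0, 0, 0, 0, 0]
    - [0.6, 0.9, 0, 0, 0, 0, 0]
    - [0.8, 1.3, 0, 0, 0, 0, 0]
    - [1.0, 1.8, 0, 0, 0, 0, 0]
    - [1.2, 2.3, 0, 0, 0, 0, 0]
    - [1.4, 2.8, 0, 0, 0, 0, 0]
    - [1.5, 3.3, 0, 0, 0, 0, 0]
    - [1.6, 3.8, 0, 0, 0, 0, 0]

```text
time: 9.02
tcp_pos: [499.7, -5.2, 81.6]
tcp_rot: [0.001, 1.0, 0.0, -0.0]
contact_force: [-0.6, -2.3, -0.9]
gripper_width: 0.006
grasp_force: 1.1
```

Run:
```python
from h import *
strip()
p=snap('top'); cv2.imwrite('pics/t6.png',cv2.resize(p['im'][60:300,130:350,::-1],(660,720))[:600])
```

```text
strip 235 [547.6  71.1] [ 8.9 18.5] 89.92
axis angle -0.1 o 78.5 dir 132.4
tcp [499.5  -4.1  81.5] [ 0.1 -0.9  0.2]
```

View pics/t6.png

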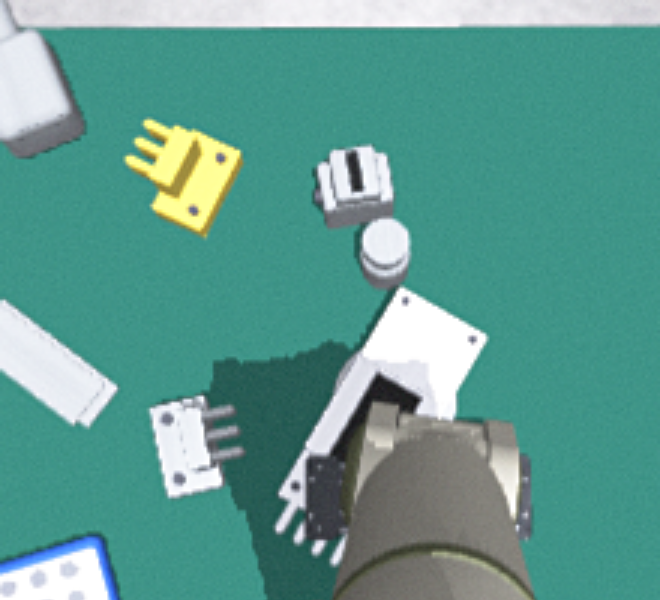

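The bed is past the adapter and yoke at about -213° (nose at (305,530), tail at (445,318)), and nothing has been touched. Next I'll slide it back along its axis.

>>> send_rows:
  plan:
    - [0.3, -0.4, 0, 0, 0, 0, 0]
    - [0.3, -0.4, -4, 0, 0, 0, 0]
    - [0.3, -0.4, -4, 0, 0, 0, 0]
    - [-0.4, 4, -4, 0, 0, 0, 0]
    - [-0.9, 7.8, -4, 0, 0, 0, 0]
    - [-0.9, 7.8, -4, 0, 0, 0, 0]
    - [-0.9, 7.8, -1.3, 0, 0, 0, 0]
    - [-0.9, 7.8, -1.3, 0, 0, 0, 0]

```text
time: 9.78
tcp_pos: [508.0, 73.1, 92.4]
tcp_rot: [-0.0, 1.0, -0.0, -0.001]
contact_force: [-0.9, -0.2, -0.6]
gripper_width: 0.007
grasp_force: 0.0
```

```bash
python3 -c "
from h import *
strip('w7.png')"
```

```text
strip 9 [501.5  71.9] [0. 5.] 89.98
axis angle -0.0 o 115.1 dir 149.3
tcp [507.9  72.2  93.4] [ 0.3 -0.1  0.4]
```

View pics/w7.png

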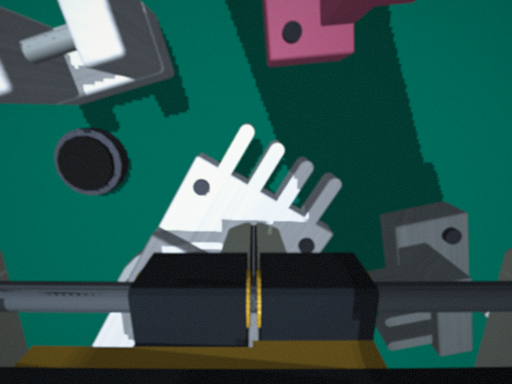

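The finger (250,240) stands on the nose plate in front of the block face, so I'll push along the bed axis.

>>> send_rows:
  plan:
    - [-0.4, -0.3, 0, 0, 0, 0, 0]
    - [-0.8, -0.5, 0, 0, 0, 0, 0]
    - [-1.2, -0.8, 0, 0, 0, 0, 0]
    - [-1.6, -1.1, 0, 0, 0, 0, 0]
    - [-2.0, -1.3, 0, 0, 0, 0, 0]
    - [-2.4, -1.6, 0, 0, 0, 0, 0]
    - [-2.8, -1.9, 0, 0, 0, 0, 0]
    - [-3.1, -2.1, 0, 0, 0, 0, 0]
    - [-3.4, -2.3, 0, 0, 0, 0, 0]
    - [-3.4, -2.3, 0, 0, 0, 0, 0]

```text
time: 10.67
tcp_pos: [544.2, 48.7, 94.8]
tcp_rot: [0.001, 1.0, -0.0, 0.001]
contact_force: [-1.3, 0.5, -0.5]
gripper_width: 0.009
grasp_force: 0.6
```

```bash
cat > nose.py <<'E'
from h import *
import sys
p=snap('wrist'); P=cloud(p); im=p['im'].astype(int)
np.savez('wn.npz',**p)
# nose plate/fins: bright points at plate height within 190 of axis, below gripper rows
z=P[:,:,2]; d=np.hypot(P[:,:,0]-B[0],P[:,:,1]-B[1])
m=(z>58)&(z<74)&(d<200)&(im[:,:,0]>110); m[225:]=0
ys,xs=np.nonzero(m); q=onz(p,np.c_[xs,ys],66)[:,:2]
print(len(q)); r=cv2.minAreaRect(q.astype(np.float32)); print(r); 
f=float(sys.argv[1])
for a in np.radians([f]):
    u=np.array([np.cos(a),np.sin(a)]); t=(q-B)@u; print('max along u',np.sort(t)[-5:].round(1), 'o est',t.max()-130)
print('tcp',read_state()['tcp_pos'].round(1),read_state()['contact_force'].round(1))
E
python3 nose.py 146
```

```text
10069
((504.7874755859375, 52.223365783691406), (110.09178161621094, 67.15679168701172), 89.91797637939453)
max along u [132.6 132.7 132.8 132.9 133.1] o est 3.1331206796082256
tcp [543.9  48.7  94.7] [0.2 0.8 0.5]
```

```bash
python3 - <<'E' | sed 's/np.float64//g'
from sweep import *
p=path(np.arange(146,104.5,-3),85); f=np.radians(146); n=np.array([-np.sin(f),np.cos(f)])
print(p[0]+10*n); show(np.vstack([p[0]+10*n,p]))
E
```

```text
[488.76310567  -0.55196802]
tcp [543.9  48.7  94.7] [0.2 0.8 0.5]
[[(5.5), (-4.9)], [(5.0), (-4.1)], [(5.0), (-3.5)], [(4.9), (-3.0)], [(4.9), (-2.4)], [(4.8), (-1.8)], [(4.7), (-1.3)], [(4.5), (-0.7)], [(4.3), (-0.2)], [(4.1), (0.4)], [(3.8), (0.9)], [(3.5), (1.4)]]
[[(-0.3), (0.5)], [(-0.7), (1.0)], [(-1.0), (1.4)]]
```

>>> send_rows:
  plan:
    - [0.3, 0.2, 0, 0, 0, 0, 0]
    - [0.3, 0.2, -2.5, 0, 0, 0, 0]
    - [2.5, -2, -2.5, 0, 0, 0, 0]
    - [5.5, -4.9, -2.5, 0, 0, 0, 0]
    - [5.5, -4.9, -2.5, 0, 0, 0, 0]
    - [5.5, -4.9, 1.4, 0, 0, 0, 0]
    - [5.5, -4.9, 1.4, 0, 0, 0, 0]

```text
time: 11.3
tcp_pos: [486.2, -0.4, 76.8]
tcp_rot: [0.001, 1.0, -0.001, -0.003]
contact_force: [-0.2, -0.0, 0.2]
gripper_width: 0.005
grasp_force: 0.0
```

>>> send_rows:
  plan:
    - [-0.5, 0.8, 0, 0, 0, 0, 0]
    - [-0.5, 1.4, 0, 0, 0, 0, 0]
    - [-0.6, 1.9, 0, 0, 0, 0, 0]
    - [-0.6, 2.5, 0, 0, 0, 0, 0]
    - [-0.7, 3.1, 0, 0, 0, 0, 0]
    - [-0.8, 3.6, 0, 0, 0, 0, 0]
    - [-1.0, 4.2, 0, 0, 0, 0, 0]
    - [-1.2, 4.7, 0, 0, 0, 0, 0]
    - [-1.4, 5.3, 0, 0, 0, 0, 0]
    - [-1.7, 5.8, 0, 0, 0, 0, 0]
    - [-2.0, 6.3, 0, 0, 0, 0, 0]

```text
time: 12.22
tcp_pos: [508.2, 63.8, 80.5]
tcp_rot: [0.001, 1.0, -0.0, -0.0]
contact_force: [-0.6, -0.6, 0.7]
gripper_width: 0.0
grasp_force: 1.0
```

```bash
python3 nose.py 115
```

```text
39
((453.9833679199219, 32.568172454833984), (112.59191131591797, 12.298835754394531), 38.10923767089844)
max along u [93.1 93.6 94.1 94.6 95.1] o est -34.870976760423375
tcp [509.   65.   80.5] [-0.5 -0.7  0.4]
```

>>> send_rows:
  plan:
    - [-0.3, 0.4, 0, 0, 0, 0, 0]
    - [-0.6, 0.8, 0, 0, 0, 0, 0]
    - [-0.9, 1.1, 0, 0, 0, 0, 0]
    - [-1.1, 1.3, 0, 0, 0, 0, 0]
    - [-1.1, 1.3, 0, 0, 0, 0, 0]
    - [-0.6, 1.1, 0, 0, 0, 0, 0]
    - [-0.3, 1.1, -4, 0, 0, 0, 0]
    - [-0.3, 1.1, -8, 0, 0, 0, 0]
    - [-3, 2, -12, 0, 0, 0, 0]
    - [-6, 3, -16, 0, 0, 0, 0]
    - [-9, 4, -20, 0, 0, 0, 0]
    - [-9, 4, -24, 0, 0, 0, 0]

```text
time: 13.27
tcp_pos: [594.7, 102.6, 301.7]
tcp_rot: [0.001, 1.0, 0.0, 0.001]
contact_force: [0.9, -0.3, 0.0]
gripper_width: 0.005
grasp_force: 0.0
```

Run:
```python
from h import *
p=snap('wrist'); np.savez('w8.npz',**p); cv2.imwrite('pics/w8.png',p['im'][:,:,::-1]); P=cloud(p); z=P[:,:,2]; g=p['im'].max(2)
print(read_state()['tcp_pos'].round(1))
mm=(g<50)&(z>72)&(z<90)&(np.hypot(P[:,:,0]-B[0],P[:,:,1]-B[1])<70); ys,xs=np.nonzero(mm); print('strip',len(xs),cv2.minAreaRect(onz(p,np.c_[xs,ys],80)[:,:2].astype(np.float32)))
```

```text
[598.7 102.8 309.7]
strip 2338 ((602.96533203125, 13.447513580322266), (44.704586029052734, 87.50552368164062), 16.05955696105957)
```

View pics/w8.png

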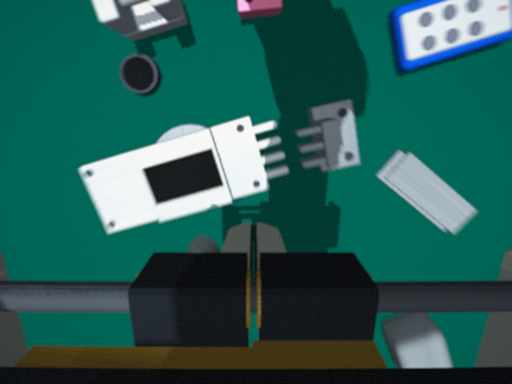

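Bed nose fins are at (270,150), pointing towards the stop fins at (310,148). The bed is at about 106°, so it needs roughly 3° more.

```bash
cat > fit.py <<'E'
from h import *
def rep(p):
    P=cloud(p); z=P[:,:,2]; im=p['im'].astype(int); g=im.max(2); ng=im[:,:,0]>45
    mm=(g<50)&(z>72)&(z<90)&(np.hypot(P[:,:,0]-B[0],P[:,:,1]-B[1])<90); ys,xs=np.nonzero(mm)
    r=cv2.minAreaRect(onz(p,np.c_[xs,ys],80)[:,:2].astype(np.float32)); print('strip',len(xs),np.round(r[0],1),np.round(r[1],1),round(r[2],2))
    near=np.hypot(P[:,:,0]-557,P[:,:,1]-205)<75
    for nm,lo,hi,h in(('foot',20,42,30),('wall',76,92,80),('stopfins',60,76,72)):
        mm=(near&(z>lo)&(z<hi)&ng&(P[:,:,1]>(158 if nm=='stopfins' else 175)))
        if nm=='stopfins': mm&=(P[:,:,1]<183)
        n,l,s,_=cv2.connectedComponentsWithStats(mm.astype(np.uint8)); 
        for i in range(1,n):
            if s[i,4]>25:
                ys,xs=np.nonzero(l==i); q=onz(p,np.c_[xs,ys],h)[:,:2].astype(np.float32); R=cv2.minAreaRect(q)
                vx,vy,x0,y0=cv2.fitLine(q,cv2.DIST_L2,0,.01,.01).ravel()
                print(nm,s[i,4],np.round(R[0],1),np.round(R[1],1),round(R[2],2),'line',round(float(np.degrees(np.arctan2(vy,vx))),1),round(float(x0),1),round(float(y0),1))
    # bed fins
    d=np.hypot(P[:,:,0]-B[0],P[:,:,1]-B[1]); a=np.radians(104); t=(P[:,:,0]-B[0])*np.cos(a)+(P[:,:,1]-B[1])*np.sin(a); w=-(P[:,:,0]-B[0])*np.sin(a)+(P[:,:,1]-B[1])*np.cos(a)
    o=(np.array(r[0])-B)@[np.cos(a),np.sin(a)]
    mm=(z>58)&(z<74)&ng&(t>o+105)&(t<o+125)&(abs(w)<45)
    n,l,s,_=cv2.connectedComponentsWithStats(mm.astype(np.uint8))
    for i in range(1,n):
        if s[i,4]>10:
            ys,xs=np.nonzero(l==i); q=onz(p,np.c_[xs,ys],66)[:,:2]; print('bedfin',s[i,4],q.mean(0).round(1))
if __name__=='__main__':
    import sys
    p=dict(np.load(sys.argv[1])) if len(sys.argv)>1 else snap('wrist'); rep(p)
E
python3 fit.py w8.npz
```

```text
strip 2338 [603.   13.4] [44.7 87.5] 16.06
foot 1375 [555.8 215.4] [89.9 55.1] 12.67 line 21.4 547.3 221.4
wall 799 [559.2 199.6] [56.4 22.2] 13.99 line 13.2 558.7 199.6
stopfins 130 [545. 171.] [ 8.1 26.3] 14.06 line -75.0 545.1 171.0
stopfins 120 [565.2 171.6] [ 8.3 24.8] 14.24 line -75.4 565.2 171.7
stopfins 100 [585.  173.9] [ 8.9 19.9] 12.79 line -80.3 585.0 173.7
bedfin 111 [540.4 116.4]
bedfin 112 [559.7 121.2]
bedfin 111 [579. 126.]
bedfin 109 [598.3 130.9]
```

>>> send_rows:
  plan:
    - [8.9, -2.0, 6, 0, 0, 0, 0]
    - [8.9, -2.0, 12, 0, 0, 0, 0]
    - [8.9, -2.0, 17, 0, 0, 0, 0]
    - [8.9, -2.0, 17, 0, 0, 0, 0]
    - [8.9, -2.0, 20, 0, 0, 0, 0]
    - [8.9, -2.0, 22.9, 0, 0, 0, 0]
    - [8.9, -2.0, 22.9, 0, 0, 0, 0]
    - [8.9, -2.0, 22.9, 0, 0, 0, 0]

```text
time: 13.98
tcp_pos: [502.4, 80.8, 69.5]
tcp_rot: [0.001, 1.0, -0.001, -0.002]
contact_force: [0.3, 1.1, 0.6]
gripper_width: 0.0
grasp_force: 0.0
```

>>> send_rows:
  plan:
    - [0, 0, 0, 0, 0, 0, 0]
    - [0, 0, 0, 0, 0, 0, 0]

```text
time: 14.15
tcp_pos: [505.5, 81.6, 73.4]
tcp_rot: [0.001, 1.0, 0.0, 0.002]
contact_force: [0.3, 0.4, -0.4]
gripper_width: 0.004
grasp_force: 0.0
```

>>> send_rows:
  plan:
    - [0, 0.1, -0.7, 0, 0, 0, 0]
    - [-0.5, 0.1, -0.7, 0, 0, 0, 0]
    - [-1.0, 0.1, -0.7, 0, 0, 0, 0]
    - [-1.3, 0.1, -0.7, 0, 0, 0, 0]
    - [-1.5, 0.1, -0.7, 0, 0, 0, 0]
    - [-1.7, 0.1, -0.7, 0, 0, 0, 0]
    - [-1.9, 0.1, -0.7, 0, 0, 0, 0]
    - [-1.9, 0.1, -0.7, 0, 0, 0, 0]
    - [-1.9, 0.1, -0.7, 0, 0, 0, 0]

```text
time: 14.9
tcp_pos: [522.7, 82.6, 78.1]
tcp_rot: [0.001, 1.0, -0.0, -0.0]
contact_force: [-2.7, 0.7, 0.4]
gripper_width: 0.006
grasp_force: 1.3
```

>>> send_rows:
  plan:
    - [0.5, 0, 0, 0, 0, 0, 0]
    - [0.8, 0, -4, 0, 0, 0, 0]
    - [0.8, 0, -8, 0, 0, 0, 0]
    - [-2, 1, -12, 0, 0, 0, 0]
    - [-5, 2, -16, 0, 0, 0, 0]
    - [-7.5, 2, -20, 0, 0, 0, 0]
    - [-7.5, 2, -23, 0, 0, 0, 0]
    - [-7.5, 2, -23, 0, 0, 0, 0]
    - [-7.5, 2, -23, 0, 0, 0, 0]
    - [-7.5, 2, -23, 0, 0, 0, 0]
    - [-7.5, 2, -23, 0, 0, 0, 0]

```text
time: 15.82
tcp_pos: [596.8, 102.2, 306.7]
tcp_rot: [0.001, 1.0, -0.0, -0.001]
contact_force: [-1.3, 0.8, -0.9]
gripper_width: 0.006
grasp_force: 0.0
```

```bash
python3 fit.py
```

```text
strip 2391 [601.4  14. ] [46.2 88.1] 13.75
foot 1356 [555.5 215.2] [90.5 55.4] 12.7 line 21.2 547.4 221.2
wall 787 [559.  199.9] [56.5 22.3] 12.99 line 13.3 558.9 199.6
stopfins 133 [545.1 170.6] [ 8.  25.4] 12.45 line -77.1 545.1 170.5
stopfins 125 [565.1 171.3] [ 8.8 23.8] 12.61 line -78.2 565.0 171.6
stopfins 102 [584.9 173.6] [ 9.3 18.9] 14.25 line -77.1 584.6 173.8
bedfin 105 [544.9 118.4]
bedfin 108 [564.4 123.2]
bedfin 109 [583.5 128.3]
bedfin 110 [602.9 133. ]
```

>>> send_rows:
  plan:
    - [8.8, -2, 5, 0, 0, 0, 0]
    - [8.8, -2, 10, 0, 0, 0, 0]
    - [8.8, -2, 15, 0, 0, 0, 0]
    - [8.8, -2, 19, 0, 0, 0, 0]
    - [8.8, -2, 22.8, 0, 0, 0, 0]
    - [8.8, -2, 22.8, 0, 0, 0, 0]
    - [8.8, -2, 22.8, 0, 0, 0, 0]
    - [8.2, -2, 22.8, 0, 0, 0, 0]
    - [7.8, -2, 22.8, 0, 0, 0, 0]
    - [7.5, -2, 22.8, 0, 0, 0, 0]
    - [7.35, -2, 22.8, 0, 0, 0, 0]
    - [7.35, -2, 22.8, 0, 0, 0, 0]

```text
time: 16.87
tcp_pos: [525.4, 83.0, 82.0]
tcp_rot: [0.001, 1.0, 0.0, 0.001]
contact_force: [-1.9, -0.1, 0.9]
gripper_width: 0.006
grasp_force: 0.7
```

>>> send_rows:
  plan:
    - [0, 0, 0, 0, 0, 0, 0]
    - [0.5, 0, 0, 0, 0, 0, 0]
    - [0.8, 0, -4, 0, 0, 0, 0]
    - [0.8, 0, -8, 0, 0, 0, 0]
    - [-2, 1, -12, 0, 0, 0, 0]
    - [-5, 2, -16, 0, 0, 0, 0]
    - [-7.5, 2, -20, 0, 0, 0, 0]
    - [-7.5, 2, -23, 0, 0, 0, 0]
    - [-7.5, 2, -23, 0, 0, 0, 0]
    - [-7.5, 2, -23, 0, 0, 0, 0]
    - [-7.5, 2, -23, 0, 0, 0, 0]

```text
time: 17.78
tcp_pos: [599.0, 102.4, 310.3]
tcp_rot: [0.001, 1.0, 0.0, 0.0]
contact_force: [0.3, -0.9, -1.2]
gripper_width: 0.002
grasp_force: 0.0
```

```bash
python3 fit.py
```

```text
strip 2349 [600.9  14.1] [46.1 88.1] 12.26
foot 1336 [555.5 215.1] [90.4 55.6] 12.7 line 21.4 547.5 221.2
wall 781 [559.1 200. ] [56.4 22.6] 13.01 line 13.3 558.8 199.7
stopfins 133 [545.1 170.3] [ 8.1 25.4] 12.83 line -77.3 545.1 170.3
stopfins 121 [565.3 171. ] [ 8.5 23.7] 13.0 line -77.8 565.1 171.4
stopfins 103 [584.8 173.6] [ 9.4 19.5] 14.22 line -79.1 584.8 173.5
bedfin 104 [547.9 119.4]
bedfin 104 [567.2 124.2]
bedfin 108 [586.3 129. ]
bedfin 107 [605.7 133.9]
```

>>> send_rows:
  plan:
    - [-0.6, -4, 0, 0, 0, 0, 0]
    - [-1.2, -8, 4, 0, 0, 0, 0]
    - [-1.8, -12, 8, 0, 0, 0, 0]
    - [-1.8, -16.2, 12, 0, 0, 0, 0]
    - [-1.8, -16.2, 16, 0, 0, 0, 0]
    - [-1.8, -16.2, 19, 0, 0, 0, 0]
    - [-1.8, -16.2, 20.5, 0, 0, 0, 0]
    - [-1.8, -16.2, 21.2, 0, 0, 0, 0]
    - [-1.8, -16.2, 21.2, 0, 0, 0, 0]
    - [-1.8, -16.2, 21.2, 0, 0, 0, 0]

```text
time: 18.67
tcp_pos: [616.8, -59.3, 98.5]
tcp_rot: [0.001, 1.0, 0.0, -0.001]
contact_force: [0.5, 0.3, 0.4]
gripper_width: 0.008
grasp_force: 0.0
```

>>> send_rows:
  plan:
    - [0.1, 0.4, 0.2, 0, 0, 0, 0]
    - [0.2, 0.8, 0.2, 0, 0, 0, 0]
    - [0.3, 1.1, 0.2, 0, 0, 0, 0]
    - [0.3, 1.4, 0.2, 0, 0, 0, 0]
    - [0.4, 1.7, 0.2, 0, 0, 0, 0]
    - [0.4, 2.0, 0.2, 0, 0, 0, 0]
    - [0.5, 2.3, 0.2, 0, 0, 0, 0]
    - [0.6, 2.6, 0.2, 0, 0, 0, 0]
    - [0.7, 2.9, 0.2, 0, 0, 0, 0]
    - [0.7, 3.2, 0.2, 0, 0, 0, 0]
    - [0.8, 3.4, 0.2, 0, 0, 0, 0]
    - [0.8, 3.4, 0.2, 0, 0, 0, 0]

```text
time: 19.67
tcp_pos: [610.3, -25.3, 97.4]
tcp_rot: [0.001, 1.0, 0.0, 0.001]
contact_force: [0.9, -1.3, 7.7]
gripper_width: 0.004
grasp_force: 3.0
```

Run:
```python
from h import *
p=snap('wrist'); np.savez('w9.npz',**p); cv2.imwrite('pics/w9.png',p['im'][:,:,::-1])
s=read_state();print(s['tcp_pos'],s['contact_force'])
```

```text
[610.28645502 -25.2816524   97.38324208] [ 0.84179839 -0.93925531  7.43544974]
```

View pics/w9.png

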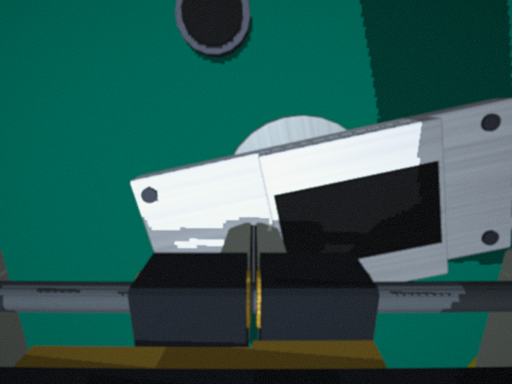

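```bash
python3 -c "
from h import *
strip()"
```

```text
strip 11520 [596.9  36.9] [49.4 91.9] 12.53
axis angle -77.5 o 24.0 dir 98.6
tcp [610.3 -25.3  97.4] [ 0.5 -0.9  5.9]
```

>>> send_rows:
  plan:
    - [0.0, 0.0, -0.2, 0, 0, 0, 0]
    - [0.1, 0.3, -0.2, 0, 0, 0, 0]
    - [0.1, 0.5, -0.2, 0, 0, 0, 0]
    - [0.2, 0.7, -0.2, 0, 0, 0, 0]
    - [0.2, 1.0, -0.2, 0, 0, 0, 0]
    - [0.3, 1.2, -0.2, 0, 0, 0, 0]
    - [0.3, 1.4, -0.2, 0, 0, 0, 0]
    - [0.4, 1.6, -0.2, 0, 0, 0, 0]
    - [0.4, 1.8, -0.2, 0, 0, 0, 0]
    - [0.4, 1.9, -0.2, 0, 0, 0, 0]

```text
time: 20.6
tcp_pos: [605.4, -6.2, 98.5]
tcp_rot: [0.001, 1.0, 0.0, 0.0]
contact_force: [1.4, -2.8, 5.5]
gripper_width: 0.006
grasp_force: 3.0
```

```bash
python3 -c "
from h import *
strip()"
```

```text
strip 11248 [593.   54.9] [49.5 92.1] 12.59
axis angle -77.4 o 42.5 dir 100.2
tcp [605.4  -6.1  98.5] [ 1.1 -2.3  5.2]
```

Sliding freely between the fins, with about 9 mm to go. I'll advance slowly and watch the force.

>>> send_rows:
  plan:
    - [0.0, 0.2, 0, 0, 0, 0, 0]
    - [0.1, 0.4, 0, 0, 0, 0, 0]
    - [0.1, 0.5, 0, 0, 0, 0, 0]
    - [0.1, 0.6, 0, 0, 0, 0, 0]
    - [0.1, 0.7, 0, 0, 0, 0, 0]
    - [0.1, 0.7, 0, 0, 0, 0, 0]

```text
time: 21.15
tcp_pos: [604.0, 0.6, 98.4]
tcp_rot: [0.001, 1.0, 0.0, -0.0]
contact_force: [0.0, -1.8, 6.0]
gripper_width: 0.006
grasp_force: 2.9
```

>>> send_rows:
  plan:
    - [0.0, 0.1, 0, 0, 0, 0, 0]
    - [0.0, 0.2, 0, 0, 0, 0, 0]
    - [0.0, 0.2, 0, 0, 0, 0, 0]

```text
time: 21.4
tcp_pos: [603.8, 2.1, 98.4]
tcp_rot: [0.001, 1.0, -0.0, -0.001]
contact_force: [0.7, -3.5, 6.9]
gripper_width: 0.007
grasp_force: 3.5
```

```bash
python3 -c "
from h import *
strip()"
```

```text
strip 11289 [591.2  63.2] [49.4 92. ] 12.56
axis angle -77.4 o 51.0 dir 100.5
tcp [603.8   2.1  98.4] [-0.3 -4.1  6.1]
```

>>> send_rows:
  plan:
    - [0.0, 0.1, 0, 0, 0, 0, 0]
    - [0.0, 0.1, 0, 0, 0, 0, 0]

```text
time: 21.62
tcp_pos: [603.8, 2.3, 98.5]
tcp_rot: [0.001, 1.0, -0.001, -0.001]
contact_force: [-0.2, -5.4, 6.4]
gripper_width: 0.007
grasp_force: 4.3
```

>>> send_rows:
  plan:
    - [0.0, 0.1, 0, 0, 0, 0, 0]
    - [0.0, 0.1, 0, 0, 0, 0, 0]

```text
time: 21.78
tcp_pos: [603.8, 2.5, 98.5]
tcp_rot: [0.002, 1.0, -0.001, -0.0]
contact_force: [0.2, -8.3, 7.0]
gripper_width: 0.007
grasp_force: 5.1
```

The bed stopped advancing and the force rose, so the tips are at the wall. I'll back off and verify.

>>> send_rows:
  plan:
    - [0, -0.8, 0, 0, 0, 0, 0]
    - [0, -1.2, 0, 0, 0, 0, 0]
    - [0, -1.2, -4, 0, 0, 0, 0]
    - [0, 0, -8, 0, 0, 0, 0]
    - [0, 4, -12, 0, 0, 0, 0]
    - [0, 8, -16, 0, 0, 0, 0]
    - [0, 11, -19, 0, 0, 0, 0]
    - [0, 11, -19, 0, 0, 0, 0]
    - [0, 11, -19, 0, 0, 0, 0]
    - [0, 11, -19, 0, 0, 0, 0]

```text
time: 22.62
tcp_pos: [604.2, 116.3, 288.8]
tcp_rot: [-0.001, 1.0, 0.001, 0.0]
contact_force: [-0.2, -0.9, 0.8]
gripper_width: 0.003
grasp_force: 0.0
```

Run:
```python
from h import *
import fit
p=snap('wrist'); cv2.imwrite('pics/w10.png',cv2.resize(p['im'][60:260,60:400,::-1],(800,470),interpolation=cv2.INTER_CUBIC)); fit.rep(p)
```

```text
strip 2584 [591.   59.8] [46.2 84. ] 12.14
foot 1410 [555.5 215.4] [90.2 55.2] 12.85 line 22.8 546.2 222.4
wall 906 [559.1 200.1] [56.3 22.7] 13.1 line 13.7 558.8 200.0
stopfins 293 [540.8 169.8] [16.7 26.7] 13.04 line -72.7 540.8 169.9
stopfins 860 [582.9 170.3] [65.4 25.9] 0.22 line -7.3 579.7 169.2
bedfin 219 [541.5 166.5]
bedfin 225 [561.  171.2]
bedfin 359 [585.7 177.3]
```

View pics/w10.png

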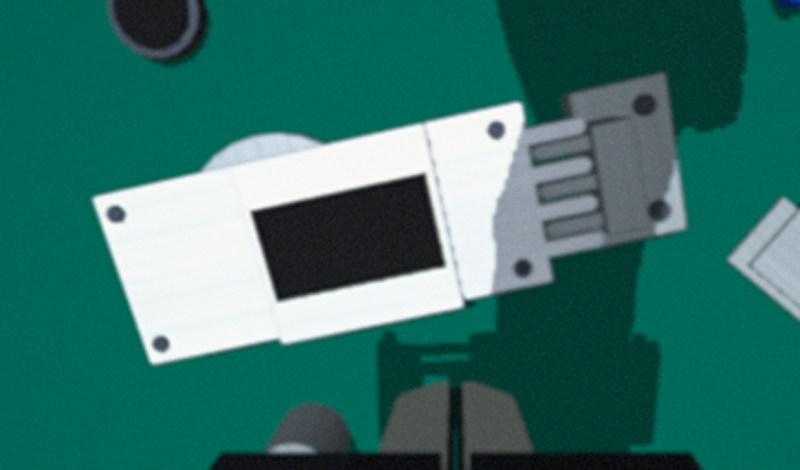

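The fins are fully meshed, with tips against the wall at about (590,190), and the stop has not moved. I'll hand in.

```bash
python3 -c "
from workcell import *
print(finish_job())"
```

```text
the job is handed in; nothing more can be done
None
```

I turned the bed end for end and slid it home with its fins locked between the comb stop's fins; in the last view the tips are at the wall, the stop has not moved, and I saw no contact with the adapter, wedge grip or yoke; job handed in, no verdict returned.

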